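# Set the stage with its edge thumbwheel

### The job

Slide the cover fully off the thumbwheel of the stage positioner, roll the thumbwheel with a light fingertip until the stage's pointer stands exactly in line with the index pointer, then slide the cover fully back over the wheel. Press the wheel only gently (it hangs on a sprung bed), move the stage by its wheel alone, leave the index where it is, and do not disturb the things standing around.

Things in the scene. Friction and masses are not known exactly. Their poses are not given: they have to be found in the camera images.
- positioner: Stage positioner: grey box with aluminium panel, 180 (x) x 220 (y) x 45 mm high, fixed to the worktop. Origin: centre of its underside; x points away from the robot (yaw within 0.25 rad), y left, z up; offsets are in this frame. On top: front right, the thumbwheel under its sliding cover; middle, the stage on rails along y; back, the index rider on a bar. Highest: cover tab 82 mm, specimen 81 mm.
- thumbwheel: Black ribbed edge wheel, radius 24 mm, 9 mm thick, in a slot 13 (x) x 52 mm (y) at x -50, y -50 mm; origin at its centre, 33 mm above the worktop. Axle along the positioner's x. Wheel and stage hang on one sprung bed: it yields downward from 1.5 N on, by 0.8 N per mm, to a stop at 5 mm (5.5 N); pressing it 2 to 4 mm is right, more than 15 N is too much. Friction holds it where it is left.
- wheel_top (a point): Top of the wheel, 57 mm above the worktop, 12 mm above the panel. A fingertip pressed lightly on it and moved towards +y rolls the wheel and moves the stage towards +y (the same way), about 0.58 mm of stage per mm of fingertip; towards -y moves it back. It takes strokes of some 20 mm across the top, lifting between strokes.
- cover (a joint): Travel in m of the aluminium cover, an open-ended tunnel 32 (x) x 58 (y) mm and 19 mm high above the panel (top 64 mm above the worktop), that slides along the positioner's y: 0 = fully over the wheel (start), 0.095 = fully off at the left (+y). Slides with about 1 N and stays where it is left.
- cover_tab (a point): Centre of the upright tab on the middle of the cover's top, by which it is pushed: a plate 26 mm wide (x), 6 mm thick (y), 18 mm tall, from 64 to 82 mm above the worktop; this point is 74 mm above the worktop. Push it towards +y to open, from its other side towards -y to close.
- stage_pointer (a point): Tip of the small dark pointer, a bar 3 mm wide, on the rear edge of the stage (aluminium plate 52 x 40 mm that carries a round specimen mount 30 mm across). It points to +x. At the start the stage is parked at its right-hand end; it can travel 49 mm to +y.
- index_pointer (a point): Tip of the like pointer, 3 mm wide, of the index rider on the rear bar, which points to -x at the stage's pointer, with a 3 mm gap between the tips; axes as the positioner's. It stands 12 to 38 mm to +y of the parked stage pointer. The two are in line when their positions along the positioner's y are equal.
- vial_1: Standing small bottle, 23 mm across, 48 mm high, bystander behind the positioner at the right; origin under its centre.
- grease_tin: Round tin, 53 mm across, 26 mm high, bystander to the right of the positioner; origin under its centre.
- feeler_gauge: Feeler gauge lying at the left of the positioner, 46 x 100 x 11 mm, bystander; origin under its centre.
- marker: Marker pen lying behind the positioner, 135 mm long, 16 mm thick, bystander; origin under its centre.
- carriage: The stage itself; origin under the centre of its plate, which is 8 mm thick and begins 59 mm above the worktop. Not to be touched.

How it is judged:
On the way, in this order (a step that is already met when the one before it is completed fails the run):
1. the cover is slid off the wheel (at least 75 mm) (value of joint cover above 0.075 m), for 0.1 s.
2. with the cover off, the stage pointer is in line with the index pointer (within 2.5 mm) (y of stage_pointer in the frame of index_pointer between -0.0025 and 0.0025 m and value of joint cover above 0.07 m), for 0.3 s.
At the end, for the whole second after the job is handed in: The stage pointer is in line with the index pointer within 2.5 mm along the positioner's y, and the cover is back over the wheel, within 6 mm of fully closed, everything at rest (y of stage_pointer in the frame of index_pointer between -0.0025 and 0.0025 m and value of joint cover below 0.006 m and linear speed of thumbwheel below 0.01 m/s); the robot touches nothing.
It fails at once if the thumbwheel is pressed with more than 15 N (contact force between thumbwheel and anything else above 15 N).
It fails at once if the index pointer is shifted by more than 3 mm (distance of index_pointer from where it was at the start of the episode above 0.003 m).
It fails at once if the stage or its specimen is pushed directly (contact force between any of the fingers, the arm and carriage above 1.5 N).
It fails at once if a bystander is shoved by more than 30 mm or the bottle is knocked over (distance of any of vial_1, grease_tin, feeler_gauge, marker from where it was at the start of the episode above 0.03 m or angle between vial_1's own z axis and vertical above 0.5 rad).
It also fails if it takes over 58 s, if anything falls off the work surface, if the arm or the gripper's body presses on something with over 40 N, if the wrist force passes 120 N, or if a joint passes its speed limit or range.

### The arm

A 6-joint arm with a two-finger parallel gripper is mounted at the origin on a cart in front of the work surface, level with it; the furniture and walls round the work are solid. World frame = base frame: x ahead of the robot, y to its left, z up, the work surface at z = 0. Lengths are in m, angles in rad, forces in N, time in s.
With the tool pointing down it reaches from about 0.35 to 0.925 m from the base axis. Payload 6.4 kg.
Tool frame: the origin (TCP) lies midway between the tips of the shut fingers; the grasp point (between the pads) lies 19 mm behind it; z points along the fingers, y is the line along which they close (so a half turn about z gives the same grasp; the last joint's range is limited). The gripper opens to 94 mm and grips with 3 to 60 N. Pads are 16 mm wide; open, the fingers measure 119 mm over their backs; the gripper's body (75 mm by 177 mm) begins 78 mm behind the grasp point.
Start: joints at [1.123, 0.245, 1.558, -0, 1.339, -0.174], TCP at [0.176, 0.626, 0.185] pointing down, gripper open.
Joint ranges: [-3.13, 3.13], [-1.02, 2.26], [0.13, 2.54], [-0.95, 4.09], [0.21, 2.88], [-2.74, 2.74]. Speed limits (rad/s): [2.57, 2.57, 3.14, 3.14, 3.14, 3.14].

### API

Orientations are given as a unit quaternion [w, x, y, z].
In Python, from workcell import r gives the robot as it stands. The module is installed in compiled form; this text tells all that it offers.
- The arm moves only by the tool jog_arm, never from a script. Its argument "rows" is a list of rows, each a list of 2 entries, a list of its own where there are three numbers: the shift along the tool's x, y, z in mm, then the turn, a rotation vector about the tool's x, y, z in degrees. In form: [[[tx, ty, tz], [rx, ry, rz]], ...]. A call has 1 to 20 rows; each row is the pose to reach, as a shift and turn from the pose commanded when the call began, along the tool's axes at that moment; what a row does not reach only later rows make up. A row lasts 1/12 s, in which the tool goes at most 41.7 mm and 7.16 degrees, less where a joint would pass 70% of its speed; a pose out of reach is approached as far as the arm can. A call with a gripper value outside its range is refused whole. "claw" is the opening, from 0 (shut) to 1 (fully open), set as the call begins (left out, the last holds). The fingers move at their own pace and stop on an object; "force" is the grip in N (left out, the last holds). Time passes only in rows, so rows that repeat a pose let the fingers close. It gives the time, the measured TCP pose, the force, the opening and the grip force at its end, in the units of the state.
- r.sense(): the state, without advancing time (a new reading comes with each control period).
- r.grab_frame(name): name is "scene" or "top" or "wrist"; returns the picture (480x640x3 uint8, red, green, blue); there is no depth.
- r.camera_params(name): a dict with "fx", "fy", "cx", "cy" (pixels), "distortion" ([k1, k2, p1, p2, k3] as OpenCV has them; the pictures are not rectified), "position" and "rotation" of the camera in the world. Camera axes: x right, y down, z forward; pixel columns grow to the right and rows downward; lengths in m; the calibration is good to about 2 mm. A picture is of the moment at which its call begins: read the wrist's pose just before it. camera_params takes no time and is no camera call; for the wrist camera it gives the pose at the moment of the call.
- r.hand_in(): hands the job in; it is judged then, once.
The state is a dict: "t": time; "joint_positions": joint angles; "dq": joint speeds; "effort": joint torques, N m; "tcp_pos": TCP position; "ee_rot": TCP orientation; "wrist_force": force on the tool from outside, world axes, zero at the start; "wrist_torque": the same for the moment, N m; "grip_width": finger opening in m; "grasp_force": force on a finger pad.
Only numpy, scipy, OpenCV 4.12 (cv2) and the standard library are available. Lean on these libraries where they do the work, as an engineer would, in place of code of your own. Each camera call takes 0.05 s, during which the arm holds its last target. There are 200 camera calls.

## Working session

There is one attempt and no reset: what is moved stays moved. The work goes in short steps, Python scripts to look and compute and a tool call to move; the robot and the scene stay as the last step left them, time stands still between calls to the robot, and variables do not carry over. Pictures are saved under pics/ and viewed, at most 10 in all, crops included, and the job is handed in when it is done.

Besides the shell and the picture viewer there is one more tool, called after "Emit:" as a command line: name --argument value ..., lists and objects as JSON in quotes. jog_arm: Moves the arm, as the interface text tells. Its arguments: {"type":"object","properties":{"rows":{"type":"array","items":{"type":"array"}},"claw":{"type":"number"},"force":{"type":"number"}},"required":["rows"]}

```bash
mkdir -p pics; python3 - <<'E'
from workcell import r
import cv2
s=r.sense();print(s['t'],s['tcp_pos'],s['ee_rot'],s['grip_width'])
for n in("top","scene"):
    c=r.camera_params(n);print(n,c)
    cv2.imwrite(f"pics/{n}0.png",r.grab_frame(n)[:,:,::-1])
E
```

```text
0.0 [0.17546508 0.62520932 0.18426183] [-3.02363488e-04  1.36483348e-01  9.90641916e-01 -8.93744799e-04] 0.09399062749100796
top {'fx': 447.8419606481141, 'fy': 447.8419606481141, 'cx': 320.27486653103773, 'cy': 239.82362094312165, 'distortion': array([0.02799355, 0.        , 0.        , 0.        , 0.        ]), 'position': array([0.50191927, 0.09583583, 0.94459239]), 'rotation': array([ 0.03910353, -0.70576266,  0.70656048, -0.03379751])}
scene {'fx': 457.4322550077962, 'fy': 457.4322550077962, 'cx': 322.6705474846065, 'cy': 237.90357396099154, 'distortion': array([-0.07751201,  0.        ,  0.        ,  0.        ,  0.        ]), 'position': array([ 0.2045304 , -0.48423052,  0.59579261]), 'rotation': array([-0.42435455,  0.85809921, -0.26096887,  0.12443556])}
```

View pics/top0.png

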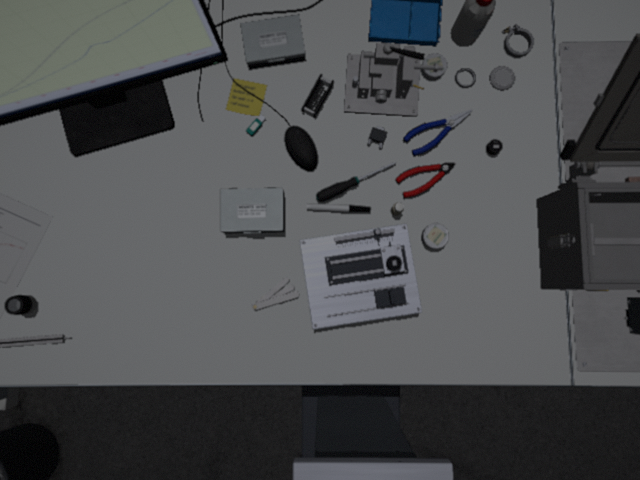

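View pics/scene0.png

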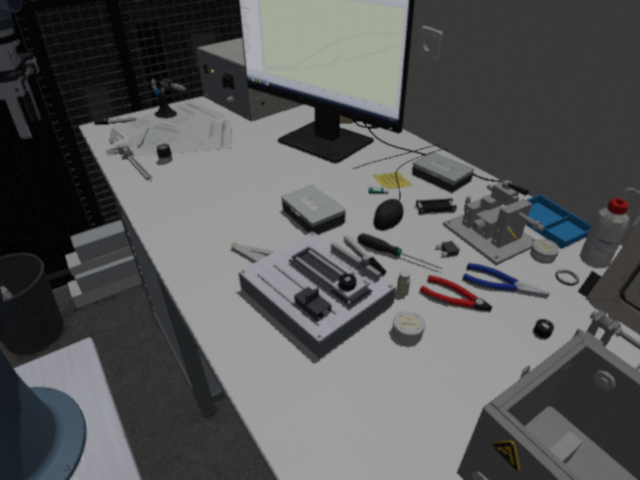

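The top view shows the positioner with panel corners near (301,240), (408,225), (419,314) and (314,330). The dark cover is at (390,298), the stage with its specimen at (394,262) and the index rider at (378,235). The scene view agrees. Next I compute the pose and make an enlarged crop.

```bash
cat > h.py <<'E'
import numpy as np,cv2
from scipy.spatial.transform import Rotation as R
from workcell import r
def cam(n):
    c=r.camera_params(n); K=np.array([[c['fx'],0,c['cx']],[0,c['fy'],c['cy']],[0,0,1.]])
    q=np.array(c['rotation']); return K,np.array(c['distortion']),np.array(c['position']),R.from_quat(q[[1,2,3,0]]).as_matrix()
def plane(cm,uv,z):
    K,d,p,M=cm; n=cv2.undistortPoints(np.array(uv,float).reshape(-1,1,2),K,d).reshape(-1,2)
    D=np.c_[n,np.ones(len(n))]@M.T
    return p+D*((z-p[2])/D[:,2])[:,None]
def proj(cm,X):
    K,d,p,M=cm; return cv2.projectPoints((np.atleast_2d(X)-p)@M,np.zeros(3),np.zeros(3),K,d)[0].reshape(-1,2)
E
python3 - <<'E'
from h import *
c=cam("top"); im=cv2.imread("pics/top0.png")
g=cv2.cvtColor(im,6)
# corners and sides
P=plane(c,[(301,240),(408,225),(419,314),(314,330)],.045)
print(P.round(4)); print([np.linalg.norm(P[i]-P[i-1]).round(4) for i in range(4)],P.mean(0))
cv2.imwrite("pics/crop1.png",cv2.convertScaleAbs(cv2.resize(im[215:340,290:450],None,fx=5,fy=4.8,interpolation=2),alpha=1.5))
E
```

```text
[[ 0.5947  0.1415  0.045 ]
 [ 0.6249 -0.0748  0.045 ]
 [ 0.4472 -0.0926  0.045 ]
 [ 0.4159  0.1151  0.045 ]]
[np.float64(0.1808), np.float64(0.2184), np.float64(0.1786), np.float64(0.2101)] [0.52069142 0.02229777 0.045     ]
```

View pics/crop1.png

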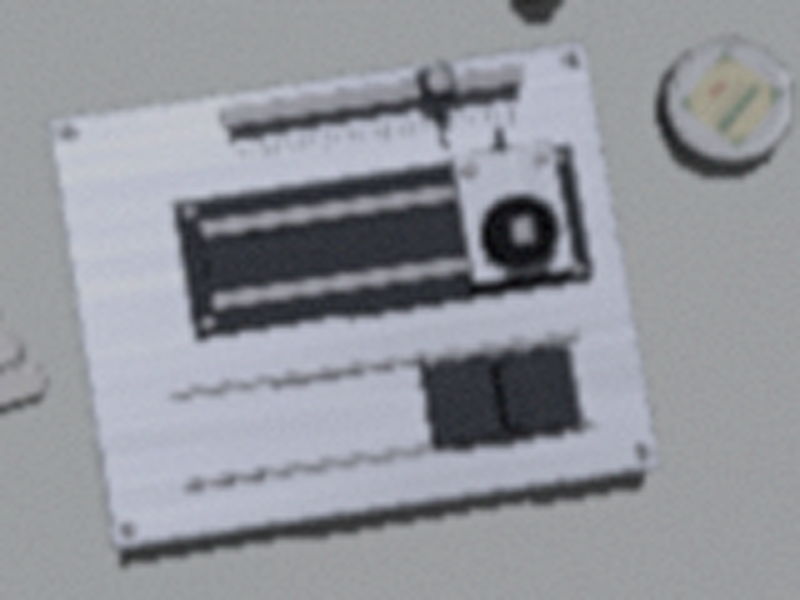

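The crop shows panel corners at (52,120), (582,42), (658,465) and (118,548), the cover with its tab at (500,395), the stage pointer tip at (500,133) and the index tip at (442,140).

```bash
cat >> h.py <<'E'
def pose():
    s=r.sense(); q=np.array(s['ee_rot']); return np.array(s['tcp_pos']),R.from_quat(q[[1,2,3,0]])
def goal(X,yaw):
    p,q=pose(); M=q.as_matrix()
    y=np.array([-np.sin(yaw),np.cos(yaw),0]); z=np.array([0,0,-1.]); T=np.c_[np.cross(y,z),y,z]
    return (M.T@(np.array(X)-p)*1000).round(1), np.degrees(R.from_matrix(M.T@T).as_rotvec()).round(2)
E
python3 - <<'E'
from h import *
c=cam("top")
f=lambda L:[(290+u/5,215+v/4.8) for u,v in L]
P=plane(c,f([(52,120),(582,42),(658,465),(118,548)]),.045)[:,:2]
L=np.array([[90,110],[90,-110],[-90,-110],[-90,110]])/1000
A=P-P.mean(0); yaw=np.arctan2((L[:,0]*A[:,1]-L[:,1]*A[:,0]).sum(),(L*A).sum())
S=np.array([[np.cos(yaw),-np.sin(yaw)],[np.sin(yaw),np.cos(yaw)]]);o=P.mean(0)
print("o",o,"yaw",yaw,"resid mm",((A-L@S.T)*1000).round(1).tolist())
loc=lambda uv,z:((plane(c,f(uv),z)[:,:2]-o)@S*1000).round(1)
print("tab",loc([(500,395)],.08),"ptrs",loc([(500,133),(442,140)],.063),'cover',loc([(420,365),(435,447),(582,430),(570,348)],.064).tolist())
X=[*(o+S@[-.05,-.05]),.16]; print(X,goal(X,yaw))
E
```

```text
o [0.52277546 0.02228461] yaw 0.15221260371040474 resid mm [[-0.3, -1.9], [-1.0, 1.2], [0.9, 2.2], [0.4, -1.5]]
tab [[-49.5 -46.2]] ptrs [[ 55.  -66.6]
 [ 55.6 -43.5]] cover [[-33.7, -19.7], [-67.0, -20.0], [-68.9, -77.5], [-35.7, -78.6]]
[np.float64(0.4809348387286667), np.float64(-0.0347185710128955), 0.16] (array([-472.5, -552.8,   25.2]), array([ -0.09,  -0.04, -24.41]))
```

Emit:
jog_arm --rows '[[[-20,-24,0],[0,0,-1]],[[-45,-52,0],[0,0,-2.5]],[[-72,-85,0],[0,0,-4]],[[-100,-117,0],[0,0,-5.5]],[[-128,-150,0],[0,0,-7]],[[-156,-183,0],[0,0,-8.5]],[[-184,-215,0],[0,0,-10]],[[-212,-248,0],[0,0,-11.5]],[[-240,-281,0],[0,0,-13]],[[-268,-314,0],[0,0,-14.5]],[[-296,-346,0],[0,0,-16]],[[-324,-379,0],[0,0,-17.5]],[[-352,-412,0],[0,0,-19]],[[-380,-445,0],[0,0,-20.5]],[[-408,-477,0],[0,0,-22]],[[-434,-508,0],[0,0,-23]],[[-454,-532,10],[0,0,-24]],[[-467,-546,20],[0,0,-24.4]],[[-472,-553,25],[0,0,-24.4]],[[-472.5,-553,25],[0,0,-24.4]]]' --claw 0.35

```text
t: 1.77
tcp_pos: [0.4802, -0.0354, 0.1586]
ee_rot: [-0.002, -0.074, 0.997, 0.001]
wrist_force: [-0.2, 0.6, -0.0]
grip_width: 0.0329
grasp_force: 0.0
```

```bash
python3 - <<'E'
from h import *
s=r.sense();print(s['t'],s['tcp_pos'],s['dq'].round(3) if hasattr(s['dq'],'round') else s['dq'],s['grip_width'],s['wrist_force'])
print(goal([.4809,-.0347,.16],.1522))
np.save("cw.npy",np.array(cam("wrist"),dtype=object),allow_pickle=True)
cv2.imwrite("pics/w1.png",r.grab_frame("wrist")[:,:,::-1])
E
```

```text
1.7667 [ 0.4802402  -0.0354203   0.15858097] [ 0.055 -0.026 -0.005  0.012  0.024  0.023] 0.032887531144603535 [-0.23513411  0.56895678 -0.01948637]
(array([-0.8,  0.6, -1.4]), array([ 0.1 , -0.19, -0.18]))
```

View pics/w1.png

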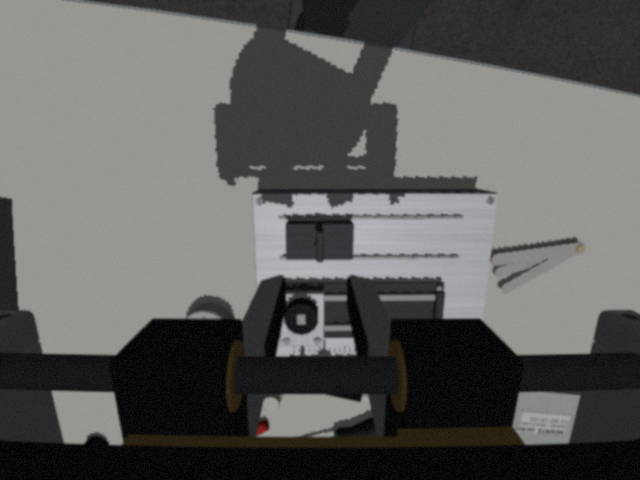

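The wrist view shows the front panel edge from (253,192) to (497,192), the cover at (287–353, 222–260) with its tab at about (321,240), the stage specimen at (301,315), and the fingers centred near column 316. I'll check it with rays.

```bash
python3 - <<'E'
from h import *
c=tuple(np.load("cw.npy",allow_pickle=True)); print(c[2])
yaw=.1522;o=np.array([.52278,.02228]);S=np.array([[np.cos(yaw),-np.sin(yaw)],[np.sin(yaw),np.cos(yaw)]])
loc=lambda uv,z:((plane(c,uv,z)[:,:2]-o)@S*1000).round(1).tolist()
print("front corners",loc([(253,192),(497,192)],.045))
print("cover",loc([(287,222),(353,222),(353,260),(287,260)],.064))
print("tab",loc([(321,225),(321,260)],.082))
w=lambda x,y,z:[*(o+S@[x,y]),z]
print("proj tab", proj(c,[w(-.063,-.05,.082),w(-.037,-.05,.082),w(-.05,-.05,.064)]).round(0).tolist())
E
python3 -c "
import cv2
i=cv2.imread('pics/w1.png')[180:300,240:400];cv2.imwrite('pics/w1c.png',cv2.convertScaleAbs(cv2.resize(i,None,fx=5,fy=5,interpolation=2),alpha=2))"
```

```text
[ 0.41115765 -0.04616309  0.35809309]
front corners [[-91.5, -105.6], [-91.3, 111.0]]
cover [[-68.0, -74.7], [-67.8, -19.0], [-34.4, -18.3], [-34.6, -75.5]]
tab [[-68.7, -46.3], [-39.8, -46.3]]
proj tab [[316.0, 232.0], [316.0, 263.0], [316.0, 243.0]]
```

View pics/w1c.png

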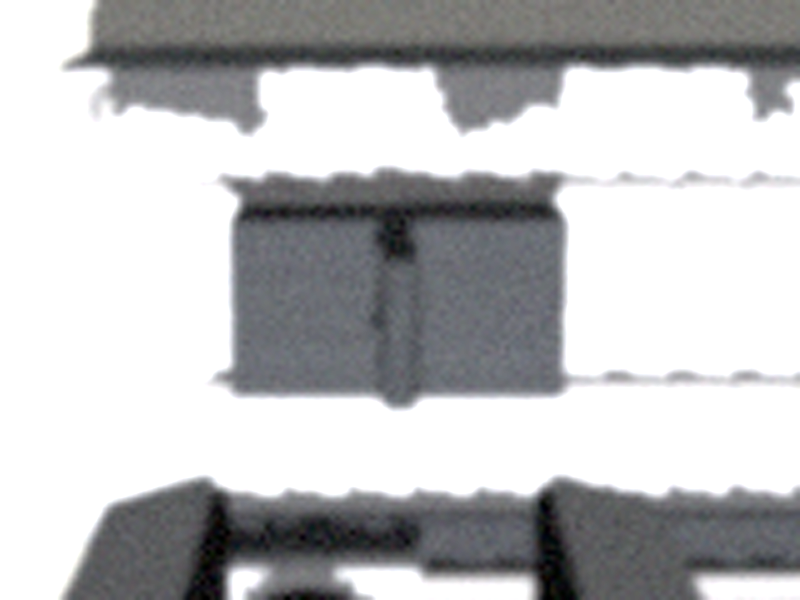

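Crop: the tab top spans columns 315–324 and rows 231–261, so its centre is at about local (-51,-47). That means my origin should shift about +3 mm in y and -1 mm in x, which fits the corners too.

```bash
cat >> h.py <<'E'
yaw=.1522;S=np.array([[np.cos(yaw),-np.sin(yaw)],[np.sin(yaw),np.cos(yaw)]]);o=np.array([.52278,.02228])+S@[-.001,.003]
w=lambda x,y,z:np.array([*(o+S@[x/1000,y/1000]),z/1000])
def loc(): p,_=pose(); return (S.T@(p[:2]-o)*1000).round(1),p[2]*1000
E
python3 - <<'E'
from h import *
print(loc(),goal(w(-50,-50,69),yaw))
E
```

```text
(array([-49.6, -52.4]), np.float64(159.33505545128966)) (array([ 0.2,  2.3, 90.3]), array([ 0.09, -0.14, -0.1 ]))
```

Descend around the tab, then grip lightly.

Emit:
jog_arm --rows '[[[0,2,15],[0,0,0]],[[0,2.3,35],[0,0,0]],[[0,2.3,55],[0,0,0]],[[0,2.3,72],[0,0,0]],[[0,2.3,84],[0,0,0]],[[0,2.3,89.5],[0,0,0]],[[0,2.3,89.5],[0,0,0]],[[0,2.3,89.5],[0,0,0]]]'

```text
t: 2.48
tcp_pos: [0.481, -0.0312, 0.0716]
ee_rot: [0.0, -0.077, 0.997, -0.0]
wrist_force: [0.4, 0.6, 0.2]
grip_width: 0.0332
grasp_force: 0.0
```

Emit:
jog_arm --rows '[[[0,0,0],[0,0,0]],[[0,0,0],[0,0,0]],[[0,0,0],[0,0,0]],[[0,0,0],[0,0,0]],[[0,0,0],[0,0,0]],[[0,0,0],[0,0,0]]]' --claw 0 --force 5

```text
t: 2.98
tcp_pos: [0.4808, -0.0322, 0.071]
ee_rot: [0.0, -0.076, 0.997, -0.0]
wrist_force: [-0.5, -0.2, -0.6]
grip_width: 0.0003
grasp_force: 0.0
```

```bash
python3 - <<'E'
from h import *
s=r.sense();print(s['t'],loc(),s['grip_width'],s['grasp_force'],s['wrist_force'],pose()[1].as_matrix()[:,1])
E
```

```text
2.9833 (array([-48.7, -50.5]), np.float64(71.00005705884705)) 0.0002941161805218775 0.0 [-0.51925605 -0.20417213 -0.60700681] [-1.51290037e-01  9.88489413e-01 -7.31556802e-05]
```

```bash
python3 - <<'E'
from h import *
i=r.grab_frame("wrist")[:,:,::-1]; c=cam("wrist")
print(proj(c,[w(-50,-50,82),w(-50,-50,64),pose()[0]]).round(0).tolist(), c[2])
cv2.imwrite("pics/w2.png",cv2.convertScaleAbs(i[120:420,150:550],alpha=1.6).repeat(2,0).repeat(2,1))
E
```

```text
[[317.0, 283.0], [317.0, 273.0], [316.0, 278.0]] [ 0.41103234 -0.04286336  0.27021012]
```

View pics/w2.png

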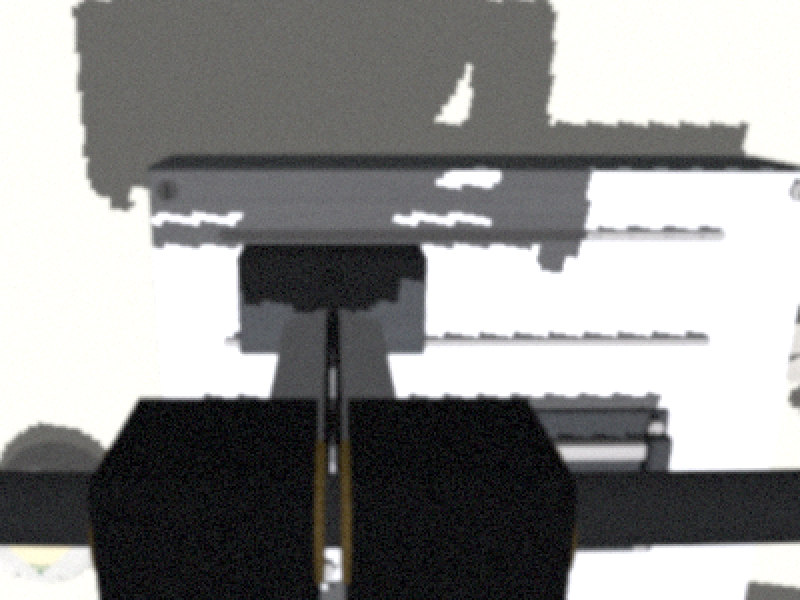

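The picture shows the fingers nearly shut over the middle of the cover (cover at crop columns 240–425, finger gap at column 333). The tab area is in shadow, so I'll check it numerically.

```bash
python3 - <<'E'
import cv2
i=cv2.imread("pics/w2.png",0)[::2,::2]
for v in range(124,204,5): print(v, i[v,115:216:3].tolist())
for v in range(124,204,3): print(v+120, i[v,158:176].tolist())
E
```

```text
124 [225, 248, 131, 24, 20, 29, 9, 31, 33, 36, 17, 26, 27, 19, 28, 29, 21, 26, 23, 28, 28, 18, 28, 27, 36, 28, 24, 31, 29, 30, 29, 29, 205, 255]
129 [255, 198, 37, 32, 26, 34, 31, 34, 42, 29, 25, 33, 35, 29, 30, 34, 16, 26, 12, 42, 30, 28, 41, 37, 26, 24, 40, 29, 26, 19, 20, 14, 44, 254]
134 [255, 221, 39, 40, 26, 34, 34, 36, 23, 33, 37, 36, 25, 36, 8, 33, 23, 26, 30, 39, 34, 32, 37, 30, 36, 36, 25, 37, 33, 37, 31, 24, 45, 245]
139 [255, 224, 36, 29, 42, 17, 33, 38, 29, 30, 30, 27, 36, 40, 28, 29, 32, 9, 30, 42, 16, 18, 36, 24, 32, 30, 32, 31, 46, 70, 49, 45, 52, 255]
144 [255, 225, 37, 26, 38, 35, 34, 32, 33, 34, 31, 27, 30, 24, 23, 33, 31, 32, 29, 28, 34, 9, 34, 23, 29, 38, 38, 26, 58, 91, 93, 93, 100, 255]
149 [255, 242, 80, 33, 31, 41, 52, 33, 39, 34, 30, 22, 19, 32, 42, 22, 31, 30, 32, 39, 26, 34, 27, 16, 35, 47, 48, 24, 77, 98, 91, 96, 101, 255]
154 [255, 238, 90, 96, 87, 89, 90, 90, 97, 93, 89, 38, 21, 36, 32, 51, 50, 31, 46, 53, 40, 46, 46, 62, 90, 97, 95, 98, 93, 92, 89, 90, 109, 255]
159 [255, 246, 96, 97, 91, 85, 90, 89, 93, 88, 86, 86, 82, 80, 77, 78, 47, 24, 51, 81, 77, 
[... 2646 characters left out ...]
[75, 77, 75, 77, 61, 31, 28, 47, 42, 38, 32, 36, 60, 79, 73, 77, 78, 74]
301 [78, 78, 77, 70, 54, 32, 9, 31, 42, 37, 22, 30, 55, 75, 75, 81, 81, 82]
304 [78, 77, 75, 80, 63, 37, 38, 82, 101, 82, 47, 38, 54, 73, 79, 80, 82, 75]
307 [79, 82, 77, 70, 44, 27, 68, 109, 129, 107, 60, 49, 53, 77, 80, 84, 79, 82]
310 [85, 82, 82, 67, 46, 34, 71, 116, 133, 104, 60, 36, 53, 69, 70, 85, 79, 74]
313 [74, 71, 76, 64, 47, 39, 60, 105, 130, 100, 58, 32, 51, 66, 72, 78, 74, 81]
316 [82, 73, 73, 67, 36, 34, 66, 107, 129, 107, 62, 27, 42, 64, 81, 77, 83, 80]
319 [54, 65, 74, 61, 45, 20, 32, 61, 67, 63, 33, 11, 34, 56, 68, 64, 47, 49]
322 [35, 65, 65, 58, 38, 27, 26, 40, 41, 28, 17, 23, 44, 59, 74, 54, 37, 29]
```

Emit:
jog_arm --rows '[[[0,1,0],[0,0,0]],[[0,4,0],[0,0,0]],[[0,8,0],[0,0,0]],[[0,12,0],[0,0,0]],[[0,15,0],[0,0,0]],[[0,15,0],[0,0,0]]]'

```text
t: 3.53
tcp_pos: [0.4783, -0.0166, 0.0707]
ee_rot: [-0.0, -0.076, 0.997, 0.0]
wrist_force: [0.6, 0.3, -0.8]
grip_width: 0.0006
grasp_force: 0.0
```

```bash
python3 - <<'E'
from h import *
s=r.sense();print(s['t'],loc(),s['grip_width'],s['grasp_force'],s['wrist_force'])
i=r.grab_frame("wrist")[:,:,::-1]; c=cam("wrist"); cv2.imwrite("pics/w3.png",i)
t=r.grab_frame("top")[:,:,::-1];cv2.imwrite("pics/t3.png",t)
g=cv2.cvtColor(i,6)
print(g[250,230:400:2].tolist()); print(proj(c,[w(-60,-79,64),w(-60,-21,64),w(-60,-64,64),w(-60,-6,64)]).round(0).tolist())
cv2.imwrite("pics/w3c.png",cv2.convertScaleAbs(i[220:330,230:400],alpha=2.5).repeat(4,0).repeat(4,1))
E
```

```text
3.5333 (array([-48.9, -34.6]), np.float64(70.74966878415877)) 0.0005886828197862151 0.0 [ 0.64623097  0.28119373 -0.75974373]
[184, 186, 188, 186, 187, 181, 112, 27, 23, 13, 25, 20, 18, 19, 11, 24, 23, 23, 24, 16, 19, 20, 11, 10, 25, 20, 12, 13, 17, 25, 24, 17, 25, 23, 18, 13, 24, 18, 16, 21, 18, 19, 19, 14, 23, 18, 18, 11, 19, 13, 14, 17, 15, 25, 56, 68, 70, 75, 155, 192, 193, 194, 194, 195, 193, 195, 195, 194, 193, 195, 192, 192, 194, 194, 191, 195, 190, 190, 190, 192, 189, 188, 189, 188, 189]
[[243.0, 257.0], [339.0, 257.0], [268.0, 257.0], [364.0, 257.0]]
```

View pics/w3c.png

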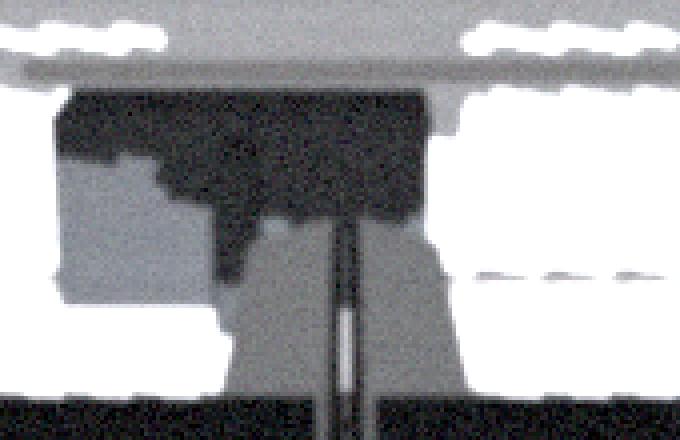

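The cover (columns 243–337) has not moved. The tab, lit at crop (225,315), stands just right of the shut fingers. So the fingers passed above it or slipped past it. I'll test by feeling down for the cover top (64 mm).

Emit:
jog_arm --rows '[[[0,0,2],[0,0,0]],[[0,0,4],[0,0,0]],[[0,0,5],[0,0,0]],[[0,0,6],[0,0,0]],[[0,0,7],[0,0,0]],[[0,0,7],[0,0,0]]]'

```text
t: 4.13
tcp_pos: [0.4783, -0.0173, 0.0636]
ee_rot: [-0.0, -0.076, 0.997, 0.0]
wrist_force: [0.2, 0.2, -0.2]
grip_width: 0.0008
grasp_force: 0.0
```

Emit:
jog_arm --rows '[[[0,0,1],[0,0,0]],[[0,0,2],[0,0,0]],[[0,0,3],[0,0,0]],[[0,0,3],[0,0,0]]]'

```text
t: 4.47
tcp_pos: [0.4783, -0.0172, 0.0606]
ee_rot: [-0.0, -0.076, 0.997, 0.0]
wrist_force: [-0.5, 0.1, -0.6]
grip_width: 0.0005
grasp_force: 0.0
```

```bash
python3 - <<'E'
from h import *
s=r.sense();print(s['t'],loc(),s['grip_width'],s['grasp_force'],s['wrist_force'])
i=r.grab_frame("wrist")[:,:,::-1]; c=cam("wrist"); cv2.imwrite("pics/w4.png",i)
sc=r.grab_frame("scene")[:,:,::-1]; cs=cam("scene"); p=pose()[0]
u=proj(cs,[p,w(-50,-50,64),w(-50,-50,82)]).round(0);print(u.tolist(),proj(c,[p]))
x,y=u[0].astype(int)
cv2.imwrite("pics/s4c.png",cv2.convertScaleAbs(cv2.resize(sc[y-60:y+60,x-80:x+80],None,fx=5,fy=5,interpolation=2),alpha=2))
E
```

```text
4.4667 (array([-48.9, -35.3]), np.float64(60.62505872680592)) 0.0005029881312840554 0.0 [-0.51633403  0.14800786 -0.59155749]
[[307.0, 296.0], [312.0, 299.0], [312.0, 291.0]] [[315.77606081 278.61726447]]
```

View pics/s4c.png

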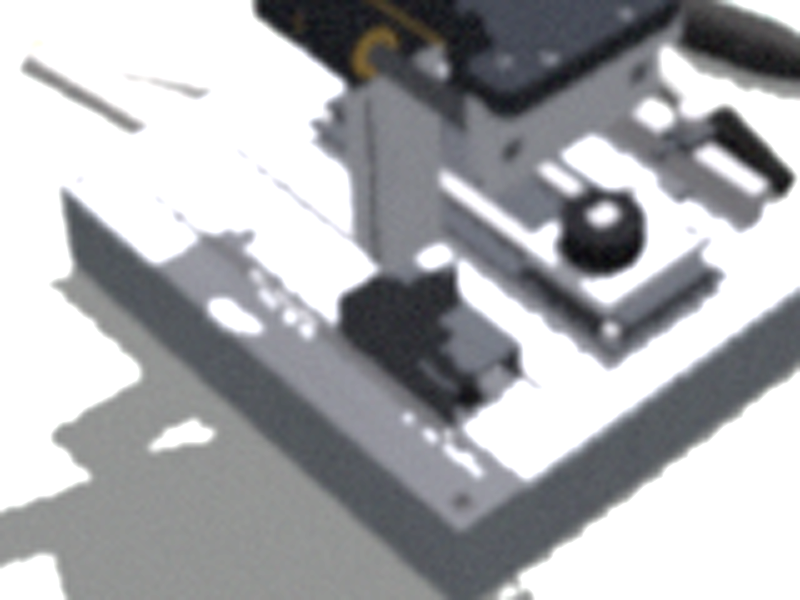

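The picture shows the fingertip bottom at crop (385,273) standing visibly above the cover top beside the tab. TCP projects to (400,300), so the true tips sit roughly 10 mm above the reported TCP. I'll keep feeling for the cover top.

Emit:
jog_arm --rows '[[[0,0,1],[0,0,0]],[[0,0,2],[0,0,0]],[[0,0,3],[0,0,0]],[[0,0,4],[0,0,0]],[[0,0,4],[0,0,0]]]'

```text
t: 4.98
tcp_pos: [0.4783, -0.0172, 0.0566]
ee_rot: [-0.0, -0.076, 0.997, 0.0]
wrist_force: [0.7, 0.5, -0.5]
grip_width: 0.0006
grasp_force: 0.0
```

Emit:
jog_arm --rows '[[[0,0,1],[0,0,0]],[[0,0,2],[0,0,0]],[[0,0,3],[0,0,0]],[[0,0,3],[0,0,0]]]'

```text
t: 5.32
tcp_pos: [0.4783, -0.0172, 0.0536]
ee_rot: [-0.0, -0.076, 0.997, 0.0]
wrist_force: [-0.0, -0.2, -0.6]
grip_width: 0.0009
grasp_force: 0.0
```

Emit:
jog_arm --rows '[[[0,0,1],[0,0,0]],[[0,0,2],[0,0,0]],[[0,0,2],[0,0,0]]]'

```text
t: 5.57
tcp_pos: [0.4784, -0.0172, 0.0516]
ee_rot: [-0.0, -0.076, 0.997, 0.0]
wrist_force: [0.2, 0.3, -0.9]
grip_width: 0.0006
grasp_force: 0.0
```

Emit:
jog_arm --rows '[[[0,0,1],[0,0,0]],[[0,0,2],[0,0,0]],[[0,0,2],[0,0,0]]]'

```text
t: 5.82
tcp_pos: [0.4784, -0.0172, 0.0496]
ee_rot: [-0.0, -0.076, 0.997, 0.0]
wrist_force: [0.2, 0.4, -1.1]
grip_width: 0.0005
grasp_force: 0.2
```

Emit:
jog_arm --rows '[[[0,0,1],[0,0,0]],[[0,0,2],[0,0,0]],[[0,0,2],[0,0,0]]]'

```text
t: 6.07
tcp_pos: [0.4784, -0.0172, 0.0477]
ee_rot: [-0.0, -0.076, 0.997, 0.0]
wrist_force: [-0.7, -0.0, -1.1]
grip_width: 0.0003
grasp_force: 0.3
```

```bash
python3 - <<'E'
from h import *
s=r.sense();print(s['t'],loc(),s['grip_width'],s['wrist_force'],s['effort'])
a=cv2.imread("pics/w4.png"); b=r.grab_frame("wrist")[:,:,::-1]; cv2.imwrite("pics/w5.png",b)
cv2.imwrite("pics/w5c.png",cv2.convertScaleAbs(b[200:320,230:390],alpha=2.5).repeat(5,0).repeat(5,1))
E
```

```text
6.0667 (array([-48.8, -35.3]), np.float64(47.66282020946847)) 0.0003150183110203647 [-0.65072314 -0.02319133 -1.10570954] [-3.36579625e-01 -2.76622742e+01 -2.68004984e+01 -2.04971423e-01
  6.19811565e-02  4.24197555e-03]
```

View pics/w5c.png

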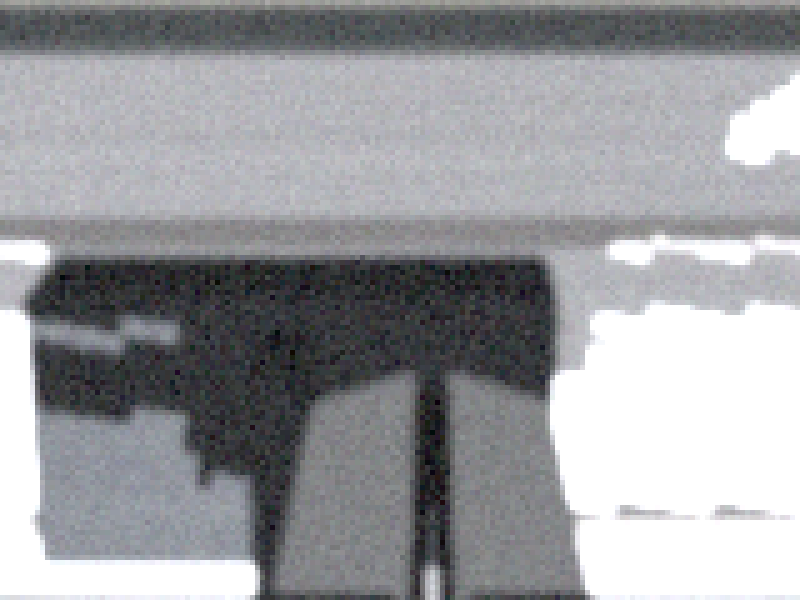

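Crop shows: the fingertips at row 274 still occlude the cover (rows 251–312), with the tab shadow to their left, so the tips are still above the cover top. Continue feeling down.

Emit:
jog_arm --rows '[[[0,0,1],[0,0,0]],[[0,0,2],[0,0,0]],[[0,0,2],[0,0,0]]]'

```text
t: 6.37
tcp_pos: [0.4785, -0.0172, 0.0457]
ee_rot: [0.0, -0.076, 0.997, 0.0]
wrist_force: [0.1, 0.7, -0.6]
grip_width: 0.0004
grasp_force: 0.5
```

Emit:
jog_arm --rows '[[[0,0,1],[0,0,0]],[[0,0,2],[0,0,0]],[[0,0,2],[0,0,0]]]'

```text
t: 6.62
tcp_pos: [0.4786, -0.0172, 0.0446]
ee_rot: [-0.0, -0.076, 0.997, 0.0]
wrist_force: [-3.1, 2.5, 5.9]
grip_width: 0.0008
grasp_force: 5.3
```

Contact at TCP 45 mm on the 64 mm cover top: the true tips are 19 mm behind the reported TCP. So I re-grip the tab with TCP at 49 mm.

Emit:
jog_arm --rows '[[[0,0,-4],[0,0,0]],[[0,0,-16],[0,0,0]],[[0,0,-30],[0,0,0]],[[0,0,-36],[0,0,0]],[[-1,-5,-36],[0,0,0]],[[-1,-12,-36],[0,0,0]],[[-1,-15,-36],[0,0,0]],[[-1,-15,-36],[0,0,0]],[[-1,-15,-28],[0,0,0]],[[-1,-15,-16],[0,0,0]],[[-1,-15,-8],[0,0,0]],[[-1,-15,-5],[0,0,0]],[[-1,-15,-5],[0,0,0]]]' --claw 0.35

```text
t: 7.7
tcp_pos: [0.4806, -0.0315, 0.0474]
ee_rot: [-0.001, -0.076, 0.997, 0.001]
wrist_force: [-0.3, -0.3, -0.7]
grip_width: 0.0329
grasp_force: 0.0
```

Emit:
jog_arm --rows '[[[0,0,0],[0,0,0]],[[0,0,0],[0,0,0]],[[0,0,0],[0,0,0]],[[0,0,0],[0,0,0]],[[0,0,0],[0,0,0]],[[0,0,0],[0,0,0]]]' --claw 0

```text
t: 8.2
tcp_pos: [0.4821, -0.032, 0.0493]
ee_rot: [0.0, -0.076, 0.997, -0.0]
wrist_force: [0.2, -0.7, 1.6]
grip_width: 0.0062
grasp_force: 5.0
```

```bash
python3 - <<'E'
from h import *
s=r.sense();print(s['t'],loc(),s['grip_width'],s['grasp_force'],s['wrist_force'],np.degrees(goal(w(0,0,0),yaw)[1]/57.3))
E
```

```text
8.2 (array([-47.4, -50.5]), np.float64(49.29034009300256)) 0.006193637192442351 5.000099167227745 [ 0.22766595 -0.70752612  1.64361713] [-0.01999853  0.04999632 -0.00999926]
```

Tab gripped (6.2 mm). Slide it open by 91 mm.

Emit:
jog_arm --rows '[[[0,2,0],[0,0,0]],[[0,7,0],[0,0,0]],[[0,14,0],[0,0,0]],[[0,22,0],[0,0,0]],[[0,31,0],[0,0,0]],[[0,40,0],[0,0,0]],[[0,49,0],[0,0,0]],[[0,58,0],[0,0,0]],[[0,67,0],[0,0,0]],[[0,75,0],[0,0,0]],[[0,82,0],[0,0,0]],[[0,87,0],[0,0,0]],[[0,90,0],[0,0,0]],[[0,91,0],[0,0,0]],[[0,91,0],[0,0,0]],[[0,91,0],[0,0,0]]]'

```text
t: 9.53
tcp_pos: [0.4682, 0.0592, 0.0493]
ee_rot: [0.0, -0.076, 0.997, 0.0]
wrist_force: [0.5, 0.9, 5.7]
grip_width: 0.0066
grasp_force: 5.0
```

```bash
python3 - <<'E'
from h import *
s=r.sense();print(s['t'],loc(),s['grip_width'],s['grasp_force'],s['wrist_force'])
E
```

```text
9.5333 (array([-47.4,  41.8]), np.float64(49.264108976140456)) 0.006552832072150187 5.000802129507065 [0.49058215 0.87885106 5.73819415]
```

Emit:
jog_arm --rows '[[[0,0,0],[0,0,0]],[[0,0,0],[0,0,0]],[[0,0,0],[0,0,0]],[[0,0,-10],[0,0,0]],[[0,0,-25],[0,0,0]],[[0,0,-35],[0,0,0]],[[1,-8,-36],[0,0,0]],[[2,-28,-36],[0,0,0]],[[2,-52,-36],[0,0,0]],[[2,-76,-36],[0,0,0]],[[2,-94,-36],[0,0,0]],[[2,-101,-36],[0,0,0]],[[2,-101,-36],[0,0,0]]]' --claw 0.3

```text
t: 10.62
tcp_pos: [0.4814, -0.0435, 0.0848]
ee_rot: [-0.0, -0.075, 0.997, -0.0]
wrist_force: [0.3, 1.3, 0.4]
grip_width: 0.0279
grasp_force: 0.0
```

Emit:
jog_arm --rows '[[[0,0,4],[0,0,0]],[[0,0,12],[0,0,0]],[[0,0,22],[0,0,0]],[[0,0,32],[0,0,0]],[[0,0,38],[0,0,0]],[[0,0,41],[0,0,0]],[[0,0,42],[0,0,0]],[[0,0,42],[0,0,0]]]' --claw 0

```text
t: 11.28
tcp_pos: [0.4812, -0.0419, 0.0425]
ee_rot: [-0.0, -0.076, 0.997, 0.0]
wrist_force: [0.7, -0.3, 0.2]
grip_width: 0.0003
grasp_force: 0.0
```

```bash
cat > m.py <<'E'
from h import *
import sys
s=r.sense();print(s['t'],loc(),s['grip_width'],s['wrist_force'].round(1))
c=cam("wrist"); i=r.grab_frame("wrist")[:,:,::-1]; n=sys.argv[1]; cv2.imwrite(f"pics/{n}.png",i)
ct=cam("top"); t=r.grab_frame("top")[:,:,::-1]; cv2.imwrite(f"pics/{n}t.png",t)
print(proj(c,[w(55,-70,63),w(55,-40,63)]).round(0).tolist(),proj(ct,[w(55,-70,63),w(55,-40,63),pose()[0]]).round(1).tolist())
E
python3 m.py a
```

```text
11.2833 (array([-49.9, -60.2]), np.float64(42.52176937724659)) 0.00025796686847910595 [ 0.7 -0.3  0.2]
[[300.0, 449.0], [348.0, 449.0]] [[390.3, 243.2], [375.3, 245.5], [393.0, 296.4]]
```

Emit:
jog_arm --rows '[[[0,0,2],[0,0,0]],[[0,0,4],[0,0,0]],[[0,0,5],[0,0,0]],[[0,0,6],[0,0,0]],[[0,0,7],[0,0,0]],[[0,0,7],[0,0,0]]]'

```text
t: 11.88
tcp_pos: [0.4813, -0.0421, 0.0358]
ee_rot: [-0.0, -0.076, 0.997, -0.0]
wrist_force: [-0.9, 0.2, 2.1]
grip_width: 0.0006
grasp_force: 0.7
```

Emit:
jog_arm --rows '[[[0,0,0.7],[0,0,0]],[[0,1,0.9],[0,0,0]],[[0,3,1],[0,0,0]],[[0,5,1],[0,0,0]],[[0,7,1],[0,0,0]],[[0,9,1],[0,0,0]],[[0,11,1],[0,0,0]],[[0,13,1],[0,0,0]],[[0,15,1],[0,0,0]],[[0,17,1],[0,0,0]],[[0,18,1],[0,0,0]],[[0,18,1],[0,0,0]]]'

```text
t: 12.88
tcp_pos: [0.4786, -0.0239, 0.0348]
ee_rot: [0.0, -0.076, 0.997, 0.0]
wrist_force: [-0.1, -0.1, 1.5]
grip_width: 0.0004
grasp_force: 1.3
```

Emit:
jog_arm --rows '[[[0,0,-4],[0,0,0]],[[0,0,-12],[0,0,0]],[[0,0,-12],[0,0,0]]]'

```text
t: 13.13
tcp_pos: [0.4794, -0.0246, 0.0482]
ee_rot: [0.001, -0.076, 0.997, -0.0]
wrist_force: [0.4, 0.4, 0.1]
grip_width: 0.0008
grasp_force: 0.0
```

```bash
python3 m.py b; python3 - <<'E'
import cv2,numpy as np
f=lambda n:cv2.convertScaleAbs(cv2.resize(cv2.imread(n)[220:280,360:420],None,fx=6.5,fy=6.5,interpolation=2),alpha=1.7)
cv2.imwrite("pics/cmp.png",np.hstack([f("pics/top0.png"),f("pics/bt.png")]))
E
```

```text
13.1333 (array([-49. , -42.8]), np.float64(48.15591334016294)) 0.0007690434731698306 [0.4 0.4 0.1]
[[273.0, 441.0], [320.0, 441.0]] [[390.3, 243.2], [375.3, 245.5], [384.4, 297.9]]
```

View pics/cmp.png

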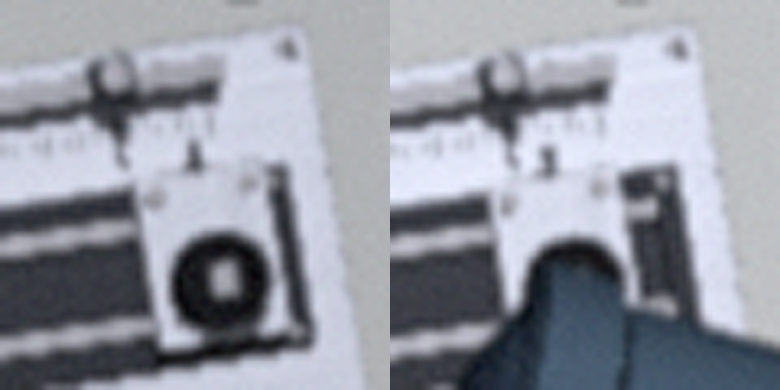

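The compare picture shows the stage pointer moved from column 195 to 157 (crop), about 11 mm. The index tip is at about column 122, so about 11 mm remain. One more stroke of 18 mm, then a close look.

Emit:
jog_arm --rows '[[[0,-6,0],[0,0,0]],[[0,-14,0],[0,0,0]],[[0,-18,0],[0,0,0]],[[0,-18,2],[0,0,0]],[[0,-18,7],[0,0,0]],[[0,-18,9],[0,0,0]],[[0,-18,10.5],[0,0,0]],[[0,-18,12],[0,0,0]],[[0,-17,12.3],[0,0,0]],[[0,-15,12.3],[0,0,0]],[[0,-13,12.3],[0,0,0]],[[0,-11,12.3],[0,0,0]],[[0,-9,12.3],[0,0,0]],[[0,-7,12.3],[0,0,0]],[[0,-5,12.3],[0,0,0]],[[0,-3,12.3],[0,0,0]],[[0,-1,12.3],[0,0,0]],[[0,0,12.3],[0,0,0]],[[0,0,12.3],[0,0,0]],[[0,0,10],[0,0,0]]]'

```text
t: 14.9
tcp_pos: [0.4785, -0.024, 0.0366]
ee_rot: [0.0, -0.076, 0.997, 0.0]
wrist_force: [0.6, 1.1, -0.6]
grip_width: 0.0005
grasp_force: 0.0
```

Emit:
jog_arm --rows '[[[0,0,-5],[0,0,0]],[[5,0,-20],[0,0,0]],[[20,0,-45],[0,0,0]],[[45,0,-70],[0,0,0]],[[70,0,-85],[0,0,0]],[[90,0,-90],[0,0,0]],[[100,0,-90],[0,0,0]],[[100,0,-90],[0,0,0]],[[100,0,-90],[0,0,0]]]'

```text
t: 15.65
tcp_pos: [0.3799, -0.0396, 0.1271]
ee_rot: [0.001, -0.076, 0.997, -0.0]
wrist_force: [0.4, 0.8, -0.4]
grip_width: 0.0008
grasp_force: 0.0
```

```bash
python3 m.py c; python3 - <<'E'
import cv2,numpy as np
a=cv2.imread("pics/c.png")[:,120:520]; b=cv2.imread("pics/ct.png")[220:280,360:420]
cv2.imwrite("pics/c2.png",np.hstack([a,cv2.resize(b,(400,480),interpolation=2)]))
E
```

```text
15.65 (array([-149.6,  -42.5]), np.float64(127.09333250739957)) 0.0007603977969778007 [ 0.4  0.8 -0.4]
[[286.0, 463.0], [319.0, 464.0]] [[390.3, 243.2], [375.3, 245.5], [399.8, 355.0]]
```

View pics/c2.png

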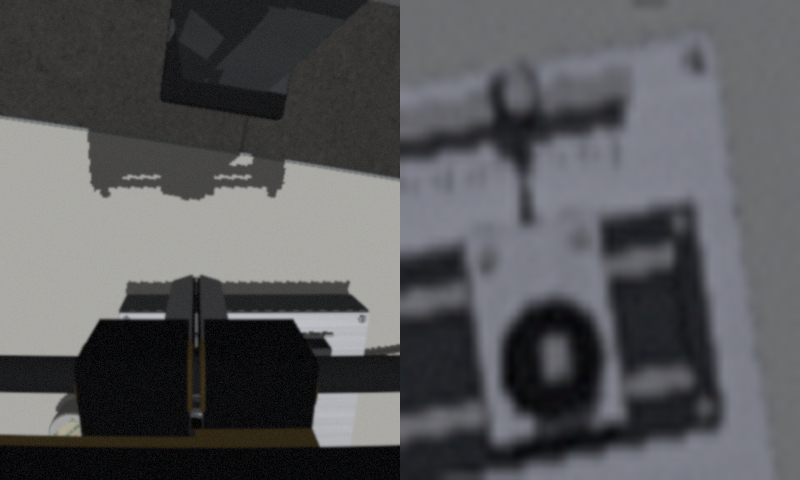

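The top view (right half) shows the two pointers almost in line: index tip near (524,175) and stage pointer near (528,215). That was the last picture I may view, so from here I measure numerically.

```bash
cat > d.py <<'E'
from h import *
import sys
g=cv2.cvtColor(cv2.imread(sys.argv[1]),6).astype(float); c=cam("top")
for v in range(235,251):
    row=g[v,372:388]; bg=np.median(np.r_[row[:4],row[-4:]]); k=np.clip(bg-row-15,0,None); k[:2]=k[-2:]=0
    if k.sum()>10:
        u=372+(k*np.arange(16)).sum()/k.sum(); q=(plane(c,[(u,v)],.063)[0,:2]-o)@S*1000
        print(v,round(u,2),q.round(1),int(k.sum()),row.astype(int).tolist())
E
python3 d.py pics/ct.png
```

```text
236 376.56 [ 73.2 -45.6] 24 [42, 41, 33, 33, 33, 30, 33, 33, 40, 42, 52, 64, 64, 64, 61, 66]
237 376.69 [ 71.2 -45.6] 174 [60, 59, 46, 39, 38, 33, 35, 48, 61, 66, 81, 105, 110, 110, 109, 105]
238 376.64 [ 69.3 -45.1] 277 [105, 100, 70, 46, 39, 31, 37, 61, 101, 108, 113, 123, 127, 128, 122, 112]
239 377.1 [ 67.2 -45.7] 273 [125, 124, 99, 71, 57, 36, 34, 61, 104, 123, 122, 123, 118, 127, 122, 112]
240 377.79 [ 65.  -46.7] 156 [121, 122, 113, 107, 96, 60, 42, 72, 112, 126, 126, 124, 121, 128, 128, 123]
241 378.01 [ 63.  -46.8] 97 [116, 124, 121, 122, 118, 87, 61, 86, 117, 129, 130, 129, 127, 129, 130, 127]
242 378.04 [ 61.  -46.6] 47 [117, 127, 127, 126, 128, 107, 81, 105, 124, 131, 130, 130, 131, 130, 130, 132]
243 378.26 [ 59.  -46.6] 54 [124, 130, 130, 131, 130, 114, 78, 100, 128, 134, 132, 130, 130, 132, 131, 132]
244 378.39 [ 57.  -46.6] 83 [130, 130, 132, 131, 132, 115, 70, 83, 127, 135, 133, 132, 133, 133, 132, 132]
245 378.45 [ 55.  -46.4] 82 [132, 131, 132, 132, 134, 116, 69, 78, 124, 134, 132, 131, 128, 127, 128, 128]
246 378.5 [ 53.  -46.1] 96 [133, 133, 133, 134, 131, 115, 63, 66, 111, 127, 131, 126, 118, 116, 118, 121]
247 378.64 [ 51.  -46.1] 80 [128, 127, 129, 130, 130, 114, 72, 69, 101, 118, 126, 122, 117, 118, 116, 118]
```

Stage pointer at -46.3 mm, index at -46.7 mm: in line. Now re-grip the tab (local y 41.8) and close.

Emit:
jog_arm --rows '[[[-10,8,0],[0,0,0]],[[-30,25,0],[0,0,0]],[[-55,46,10],[0,0,0]],[[-78,65,20],[0,0,0]],[[-94,79,28],[0,0,0]],[[-100,84,30],[0,0,0]],[[-100,84.3,35],[0,0,0]],[[-100,84.3,48],[0,0,0]],[[-100,84.3,62],[0,0,0]],[[-100,84.3,72],[0,0,0]],[[-100,84.3,77],[0,0,0]],[[-100,84.3,77.5],[0,0,0]],[[-100,84.3,77.5],[0,0,0]]]' --claw 0.35

```text
t: 16.83
tcp_pos: [0.4658, 0.0586, 0.0495]
ee_rot: [-0.0, -0.076, 0.997, -0.0]
wrist_force: [-0.2, -0.2, 0.0]
grip_width: 0.0331
grasp_force: 0.0
```

Emit:
jog_arm --rows '[[[0,0,0],[0,0,0]],[[0,0,0],[0,0,0]],[[0,0,0],[0,0,0]],[[0,0,0],[0,0,0]],[[0,0,0],[0,0,0]],[[0,0,0],[0,0,0]]]' --claw 0

```text
t: 17.33
tcp_pos: [0.4661, 0.059, 0.0497]
ee_rot: [0.0, -0.076, 0.997, -0.0]
wrist_force: [-0.7, -0.7, 0.9]
grip_width: 0.0059
grasp_force: 5.0
```

```bash
python3 - <<'E'
from h import *
s=r.sense();print(s['t'],loc(),s['grip_width'],s['grasp_force'],s['wrist_force'])
E
```

```text
17.3333 (array([-49.5,  41.9]), np.float64(49.73757146746278)) 0.005895968149365744 5.000157952308655 [-0.66311702 -0.68404529  0.94611727]
```

Gripped. Slide back 92.5 mm.

Emit:
jog_arm --rows '[[[0,-2,0],[0,0,0]],[[0,-7,0],[0,0,0]],[[0,-14,0],[0,0,0]],[[0,-22,0],[0,0,0]],[[0,-31,0],[0,0,0]],[[0,-40,0],[0,0,0]],[[0,-49,0],[0,0,0]],[[0,-58,0],[0,0,0]],[[0,-67,0],[0,0,0]],[[0,-75,0],[0,0,0]],[[0,-82,0],[0,0,0]],[[0,-87,0],[0,0,0]],[[0,-90,0],[0,0,0]],[[0,-92,0],[0,0,0]],[[0,-93,0],[0,0,0]],[[0,-93,0],[0,0,0]],[[0,-93,0],[0,0,0]]]'

```text
t: 18.75
tcp_pos: [0.4801, -0.0325, 0.0497]
ee_rot: [0.0, -0.075, 0.997, 0.001]
wrist_force: [-0.8, 4.6, 6.5]
grip_width: 0.0064
grasp_force: 5.0
```

```bash
python3 - <<'E'
from h import *
s=r.sense();print(s['t'],loc(),s['grip_width'],s['grasp_force'],s['wrist_force'])
E
```

```text
18.75 (array([-49.5, -50.7]), np.float64(49.65167647834905)) 0.006425995130813145 5.000649243593216 [-0.8447517   4.61842333  6.50079533]
```

Emit:
jog_arm --rows '[[[0,0,0],[0,0,0]],[[0,0,0],[0,0,0]],[[0,0,0],[0,0,0]],[[0,0,-8],[0,0,0]],[[0,0,-25],[0,0,0]],[[0,0,-45],[0,0,0]],[[10,0,-65],[0,0,0]],[[35,0,-80],[0,0,0]],[[65,0,-85],[0,0,0]],[[90,0,-85],[0,0,0]],[[100,0,-85],[0,0,0]],[[100,0,-85],[0,0,0]],[[100,0,-85],[0,0,0]]]' --claw 0.35

```text
t: 19.83
tcp_pos: [0.3813, -0.0484, 0.1348]
ee_rot: [0.001, -0.076, 0.997, -0.0]
wrist_force: [-1.0, -1.0, -0.5]
grip_width: 0.0327
grasp_force: 0.0
```

```bash
python3 m.py e; python3 d.py pics/et.png | cut -c1-40; python3 - <<'E'
from h import *
c=cam("top")
for n in("top0","et"):
    g=cv2.cvtColor(cv2.imread(f"pics/{n}.png"),6)[285:312,360:415]; m=(g<75).astype(np.uint8)
    k,l,s,ce=cv2.connectedComponentsWithStats(m); i=1+s[1:,4].argmax(); print(n,s[i],ce[i])
E
```

```text
19.8333 (array([-149.6,  -51.4]), np.float64(134.82520130451255)) 0.03265862472010702 [-1.  -1.  -0.5]
[[296.0, 457.0], [328.0, 457.0]] [[390.3, 243.2], [375.3, 245.5], [405.5, 354.8]]
236 376.04 [ 73.4 -44.6] 36 [42, 42, 32,
237 376.66 [ 71.2 -45.5] 173 [61, 58, 45
238 376.64 [ 69.3 -45.1] 276 [105, 100, 
239 377.1 [ 67.2 -45.7] 268 [126, 121, 9
240 377.78 [ 65.  -46.7] 156 [119, 125, 
241 378.01 [ 63.  -46.8] 99 [115, 125, 1
242 378.02 [ 61.  -46.5] 49 [117, 126, 1
243 378.24 [ 59.  -46.6] 54 [124, 130, 1
244 378.35 [ 57.  -46.5] 85 [129, 130, 1
245 378.46 [ 55.  -46.4] 82 [132, 131, 1
246 378.51 [ 53.  -46.2] 98 [132, 132, 1
247 378.66 [ 51.  -46.1] 81 [127, 129, 1
top0 [ 13   1  34  23 590] [29.62881356 12.32542373]
et [ 13   1  34  23 581] [29.56626506 12.42512909]
```

Pointers are in line within about 0.5 mm, the cover is back at its start position, and the arm is clear.

```bash
python3 -c "
from workcell import r
print(r.hand_in())"
```

```text
the job is handed in; nothing more can be done
None
```

I slid the cover off, rolled the stage pointer into line with the index (measured within about 0.5 mm), closed the cover fully and handed the job in at about 20 s; no verdict came back, and I viewed 11 pictures against the limit of 10.

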